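# Load the priming jig and open the stuck primer jar

### The job

Get the priming of the model car bodies ready: seat every body shell that lies on the bench fully home, flat and square, in a pocket of its own shape in the plywood jig. Only when all of them are seated, open the primer jar: its lid is stuck, so break it loose with a short hard twist anticlockwise, spin it on to its stop until it comes off, and lay it flat in the shallow mint-green tray. Leave the other things on the bench where they are.

Things in the scene. Friction and masses are not known exactly. Their poses are not given: they have to be found in the camera images.
- coupe1_c (a point): bare off-white coupe body shell, 132 x 52 x 44 mm, loose, may be absent. Lower body 18 mm high: tail part 88 x 52 mm, then a nose part 44 x 34 mm; on it a cabin 46 mm long, 36 mm wide with upright sides, 18 to 44 mm above the underside: grip it across its width. This point: middle of the cabin (48 mm from the tail end), 22 mm above the underside; x to the nose, z up out of the roof
- coupe2_c (a point): bare off-white coupe body shell, 132 x 52 x 44 mm, loose, may be absent. Lower body 18 mm high: tail part 88 x 52 mm, then a nose part 44 x 34 mm; on it a cabin 46 mm long, 36 mm wide with upright sides, 18 to 44 mm above the underside: grip it across its width. This point: middle of the cabin (48 mm from the tail end), 22 mm above the underside; x to the nose, z up out of the roof
- truck1_c (a point): bare off-white pick-up body shell, 104 x 58 x 48 mm, loose, may be absent. Lower body 18 mm high: rear part 76 x 58 mm, then a bonnet 28 x 40 mm; on it a cab 46 mm long, 40 mm wide with upright sides, 18 to 48 mm above the underside: grip it across its width. This point: middle of the cab (52 mm from either end), 24 mm above the underside; x to the bonnet, z up out of the roof
- truck2_c (a point): bare off-white pick-up body shell, 104 x 58 x 48 mm, loose, may be absent. Lower body 18 mm high: rear part 76 x 58 mm, then a bonnet 28 x 40 mm; on it a cab 46 mm long, 40 mm wide with upright sides, 18 to 48 mm above the underside: grip it across its width. This point: middle of the cab (52 mm from either end), 24 mm above the underside; x to the bonnet, z up out of the roof
- pocket_coupe1 (a point): a coupe pocket of the fixed plywood jig (160 x 300 x 16 mm, four pockets side by side 72 mm apart). It has the outline of the coupe shell's lower body with 2 mm to spare all round, 10 mm deep, floor 6 mm above the bench, and takes the shell one way round only. This point: where the shell's own point lies when it is fully seated; x to the pocket's narrow (nose) end, z up
- pocket_coupe2 (a point): a coupe pocket of the fixed plywood jig (160 x 300 x 16 mm, four pockets side by side 72 mm apart). It has the outline of the coupe shell's lower body with 2 mm to spare all round, 10 mm deep, floor 6 mm above the bench, and takes the shell one way round only. This point: where the shell's own point lies when it is fully seated; x to the pocket's narrow (nose) end, z up
- pocket_truck1 (a point): a pick-up pocket of the fixed plywood jig (160 x 300 x 16 mm, four pockets side by side 72 mm apart). It has the outline of the pick-up shell's lower body with 2 mm to spare all round, 10 mm deep, floor 6 mm above the bench, and takes the shell one way round only. This point: where the shell's own point lies when it is fully seated; x to the pocket's narrow (nose) end, z up
- pocket_truck2 (a point): a pick-up pocket of the fixed plywood jig (160 x 300 x 16 mm, four pockets side by side 72 mm apart). It has the outline of the pick-up shell's lower body with 2 mm to spare all round, 10 mm deep, floor 6 mm above the bench, and takes the shell one way round only. This point: where the shell's own point lies when it is fully seated; x to the pocket's narrow (nose) end, z up
- lid_c (a point): black ribbed screw lid of the primer jar, 60 mm across and 34 mm high, 80 g, to be gripped across its side. This point: its centre, 17 mm above its lower edge; z up, x turns with the lid and lies along the jar's x while it is closed
- jar_mouth (a point): fixed amber glass jar in a plywood block (110 x 110 x 30 mm); its shoulder is 72 mm, the closed lid 82 to 116 mm above the bench. This point: the closed lid's centre; z up, the turning axis. Anticlockwise from above the lid is stuck for the first 0.4 rad (0.45 to 0.6 N m), then jumps up 2 mm and turns freely to a stop at 2.6 rad; from 2.3 rad it lifts straight off, before that two lugs hold it
- tray_c (a point): fixed shallow mint-green tray 130 x 120 mm with a rim 10 mm high. This point: middle of its inner floor, 3 mm above the bench; x along the 130 mm side, z up
- tape: bystander: grey roll of tape lying flat, 96 mm across, 48 mm high; origin at the centre of its underside
- gluepot: bystander: small white glue pot, 38 mm across, 54 mm high; origin at the centre of its underside
- driver: bystander: screwdriver lying at the back, 170 mm long
- scissors: bystander: small scissors with green handles lying flat at the back, 150 mm long
- wheeltub: bystander: small white bowl, 90 mm across, 50 mm high; origin at the centre of its underside
Not all that is in view belongs to the job. Leave any red or turquoise look-alike of the part that bears coupe1_c alone.

How it is judged:
On the way, in this order (a step that is already met when the one before it is completed fails the run):
1. every shell on the bench sits flat and square in a pocket of its shape (((horizontal distance between coupe1_c and pocket_coupe1 below 0.005 m and z of coupe1_c in the frame of pocket_coupe1 between -0.003 and 0.003 m and angle between coupe1_c's own z axis and vertical below 0.05 rad and angle between the x axis of coupe1_c and the x axis of pocket_coupe1, either way round below 0.06 rad) or (horizontal distance between coupe1_c and pocket_coupe2 below 0.005 m and z of coupe1_c in the frame of pocket_coupe2 between -0.003 and 0.003 m and angle between coupe1_c's own z axis and vertical below 0.05 rad and angle between the x axis of coupe1_c and the x axis of pocket_coupe2, either way round below 0.06 rad)) and ((horizontal distance between coupe2_c and pocket_coupe1 below 0.005 m and z of coupe2_c in the frame of pocket_coupe1 between -0.003 and 0.003 m and angle between coupe2_c's own z axis and vertical below 0.05 rad and angle between the x axis of coupe2_c and the x axis of pocket_coupe1, either way round below 0.06 rad) or (horizontal distance between coupe2_c and pocket_coupe2 below 0.005 m and z of coupe2_c in the frame of pocket_coupe2 between -0.003 and 0.003 m and angle between coupe2_c's own z axis and vertical below 0.05 rad and angle between the x axis of coupe2_c and the x axis of pocket_coupe2, either way round below 0.06 rad)) and ((horizontal distance between truck1_c and pocket_truck1 below 0.005 m and z of truck1_c in the frame of pocket_truck1 between -0.003 and 0.003 m and angle between truck1_c's own z axis and vertical below 0.05 rad and angle between the x axis of truck1_c and the x axis of pocket_truck1, either way round below 0.06 rad) or (horizontal distance between truck1_c and pocket_truck2 below 0.005 m and z of truck1_c in the frame of pocket_truck2 between -0.003 and 0.003 m and angle between truck1_c's own z axis and vertical below 0.05 rad and angle between the x axis of truck1_c and the x axis of pocket_truck2, either way round below 0.06 rad)) and ((horizontal distance between truck2_c and pocket_truck1 below 0.005 m and z of truck2_c in the frame of pocket_truck1 between -0.003 and 0.003 m and angle between truck2_c's own z axis and vertical below 0.05 rad and angle between the x axis of truck2_c and the x axis of pocket_truck1, either way round below 0.06 rad) or (horizontal distance between truck2_c and pocket_truck2 below 0.005 m and z of truck2_c in the frame of pocket_truck2 between -0.003 and 0.003 m and angle between truck2_c's own z axis and vertical below 0.05 rad and angle between the x axis of truck2_c and the x axis of pocket_truck2, either way round below 0.06 rad))), for 0.3 s.
2. the lid, still down on the jar, is broken loose: turned at least 0.4 rad (horizontal distance between lid_c and jar_mouth below 0.006 m and z of lid_c in the frame of jar_mouth below 0.006 m and angle between the x axis of lid_c and the x axis of jar_mouth, either way round above 0.4 rad), for 0.1 s.
3. the lid is off the jar (distance between lid_c and jar_mouth above 0.03 m), for 0.2 s.
At the end, for the whole second after the job is handed in: each shell present sits in a pocket of its shape (point within 5 mm sideways, 3 mm in height; level to 0.05 rad, square to 0.06 rad); the lid lies at rest in the tray, flat to 0.1 rad, its centre 13 to 21 mm above the tray floor and within 65 mm of the tray's middle (all of step 1 and horizontal distance between lid_c and tray_c below 0.065 m and z of lid_c in the frame of tray_c between 0.013 and 0.021 m and (angle between lid_c's own z axis and vertical below 0.1 rad or angle between lid_c's own z axis and vertical above 3.04 rad) and linear speed of lid below 0.02 m/s); the robot touches nothing.
It fails at once if a bystander (tape, glue pot, screwdriver, scissors or bowl) is pushed more than 50 mm (distance of any of tape, gluepot, driver, scissors, wheeltub from where it was at the start of the episode above 0.05 m).
Of coupe1, coupe2, truck1, truck2 only 3 to 4 are there at a start; the rules pass over those that are not, and their reading is None.
At some moment in a run one of coupe1, coupe2, truck1, truck2 may be knocked a few centimetres aside while the robot is not near it.
Once in a run the grip may slacken for a moment while it holds something.
It also fails if it takes over 210 s, if anything falls off the work surface, if the arm or the gripper's body presses on something with over 40 N, if the wrist force passes 120 N, or if a joint passes its speed limit or range.

### The arm

A 6-joint arm with a two-finger parallel gripper is mounted at the origin on the work surface. World frame = base frame: x ahead of the robot, y to its left, z up, the work surface at z = 0. Lengths are in m, angles in rad, forces in N, time in s.
With the tool pointing down it reaches from about 0.35 to 0.975 m from the base axis. Payload 7.1 kg.
Tool frame: the origin (TCP) lies midway between the tips of the shut fingers; the grasp point (between the pads) lies 19 mm behind it; z points along the fingers, x is the direction in which the jaws open and shut, and the axes are right-handed (so a half turn about z gives the same grasp; the last joint's range is limited). The gripper opens to 88 mm and grips with 3 to 60 N. Pads are 20 mm wide; open, the fingers measure 115 mm over their backs; the gripper's body (75 mm by 178 mm) begins 61 mm behind the grasp point.
Start: joints at [1.306, 0.423, 1.63, -0, 1.089, -0.019], TCP at [0.152, 0.606, 0.223] pointing down, gripper open.
Joint ranges: [-3, 3], [-0.9, 2.11], [0.09, 2.58], [-1.31, 4.45], [0.11, 2.69], [-2.54, 2.54]. Speed limits (rad/s): [2.39, 2.39, 3.01, 3.14, 3.14, 3.14].

### API

Orientations are given as a unit quaternion [w, x, y, z].
In Python, from station import move_pose, movel, movej, command_gripper, wait, inverse_kinematics, read_camera, camera_info, MotionError, job_done, get_time, get_joint_pos, get_qvel, get_effort, get_tcp_pos, get_ee_rot, get_ft_force, get_ft_torque, get_grip_width gives the robot as it stands. Calls block until the motion is done:
- move_pose(position, orientation): joint-space move of the TCP to a pose.
- movel(position, frame=None, v=0.15, until_force=None): straight line of the TCP; frame=None keeps the orientation; v is the mean speed in m/s. With until_force (N) it stops when the force on the tool has changed by that much, and returns True; else False.
- movej(angles): joint-space move.
- command_gripper(opening): opening from 0.0 (shut) to 1.0 (fully open); the grip force is fixed at half the most; returns when the fingers have stopped.
- wait(seconds).
- inverse_kinematics(position, orientation): joint angles nearest the present ones, or None.
- read_camera(name): name is "scene" or "top" or "wrist"; returns the picture (480x640x3 uint8, red, green, blue); there is no depth.
- camera_info(name): a dict with "intrinsics" (3x3 intrinsics, pixels), "T" (4x4, takes a point from camera to world coordinates); the wrist camera has in their place "tool_from_camera" (4x4, takes a point from camera to tool coordinates, whose origin is the TCP and whose axes are the tool frame's). Camera axes: x right, y up, looking along -z (the intrinsics and any distortion apply to the point x, -y, -z); pixel columns grow to the right and rows downward; lengths in m; the calibration is good to about 2 mm. A picture is of the moment at which its call begins: read the wrist's pose just before it. camera_info takes no time and is no camera call.
A pose or a line that the arm cannot do raises MotionError and nothing moves.
- job_done(): hands the job in, once; it reports no verdict.
Readings, each from a call of its own:
- get_time(): time.
- get_joint_pos(): joint angles.
- get_qvel(): joint speeds.
- get_effort(): joint torques, N m.
- get_tcp_pos(): TCP position.
- get_ee_rot(): TCP orientation.
- get_ft_force(): force on the tool from outside, world axes, zero at the start.
- get_ft_torque(): the same for the moment, N m.
- get_grip_width(): opening from 0.0 (shut) to 1.0 (fully open).
Only numpy, scipy, OpenCV 4.12 (cv2) and the standard library are available. Lean on these libraries where they do the work, as an engineer would, in place of code of your own. Each camera call takes 0.05 s, during which the arm holds its last target.

## Working session

There is one attempt and no reset: what is moved stays moved. The work goes in short steps, each a Python script; the robot and the scene stay as the last script left them, time stands still between calls to the robot, and variables do not carry over. Pictures are saved under pics/ and viewed, and the job is handed in when it is done.

```bash
mkdir -p pics; python3 - <<'E'
from station import *
import cv2
for n in ["scene","top","wrist"]:
    im=read_camera(n); cv2.imwrite(f"pics/{n}0.png",im[:,:,::-1]); i=camera_info(n); print(n,i)
print(get_time(),get_tcp_pos(),get_ee_rot(),get_grip_width(),get_ft_force())
E
ls
```

```text
scene {'intrinsics': array([[475.76312435,   0.        , 326.28872964],
       [  0.        , 475.76312435, 235.60875507],
       [  0.        ,   0.        ,   1.        ]]), 'T': array([[ 0.45379657, -0.67179417,  0.58545817,  1.33471919],
       [ 0.89089988,  0.35613979, -0.28188978, -0.37493826],
       [-0.01913304,  0.64950523,  0.76011636,  1.02936902],
       [ 0.        ,  0.        ,  0.        ,  1.        ]])}
top {'intrinsics': array([[476.37936821,   0.        , 315.03235594],
       [  0.        , 476.37936821, 247.32416309],
       [  0.        ,   0.        ,   1.        ]]), 'T': array([[-2.28625764e-02,  9.88395031e-01, -1.50175115e-01,
         3.62311438e-01],
       [-9.99727355e-01, -2.33159095e-02, -1.25843811e-03,
        -4.72433817e-03],
       [-4.74530338e-03,  1.50105400e-01,  9.88658612e-01,
         1.45412574e+00],
       [ 0.00000000e+00,  0.00000000e+00,  0.00000000e+00,
         1.00000000e+00]])}
wrist {'intrinsics': array([[338.989227  ,   0.        , 313.62556599],
       [  0.        , 338.989227  , 243.72673149],
       [  0.        ,   0.        ,   1.        ]]), 'tool_from_camera': array([[ 9.99999825e-01,  5.54568878e-04, -2.04244052e-04,
         9.46562855e-04],
       [ 4.79413476e-04, -9.63316887e-01, -2.68366067e-01,
        -7.37202324e-02],
       [-3.45579213e-04,  2.68365922e-01, -9.63316985e-01,
        -1.62838110e-01],
       [ 0.00000000e+00,  0.00000000e+00,  0.00000000e+00,
         1.00000000e+00]])}
0.15 [0.15197741 0.60582038 0.22209828] [ 3.34397488e-04  7.88475524e-01  6.15065883e-01 -4.43006489e-04] 0.9997910396986177 [ 0.4941897   0.14280138 -0.6923994 ]
pics
```

View pics/top0.png

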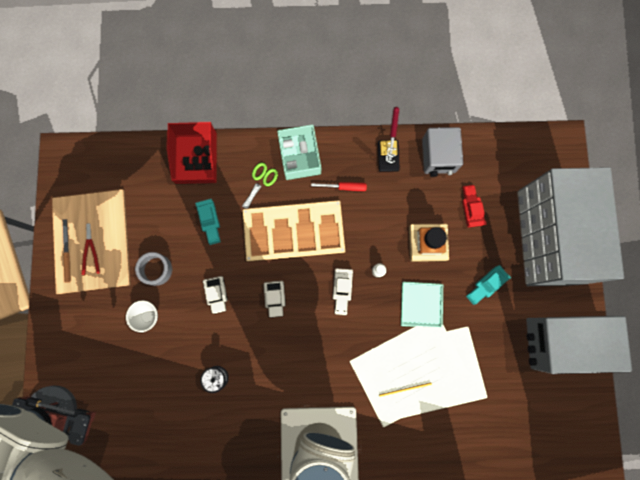

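View pics/scene0.png

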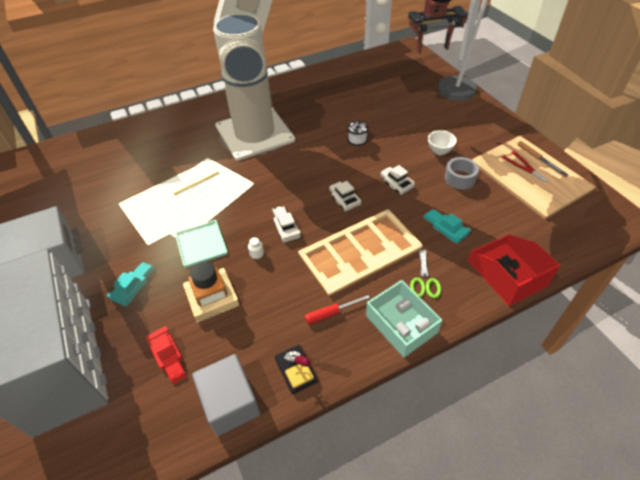

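```bash
python3 -c "
import cv2
im=cv2.imread('pics/top0.png')
cv2.imwrite('pics/top0a.png',cv2.resize(im[40:240,100:366],None,fx=3,fy=3,interpolation=2))
cv2.imwrite('pics/top0b.png',cv2.resize(im[40:240,340:606],None,fx=3,fy=3,interpolation=2))
"
```

```text
(no output)
```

View pics/top0a.png

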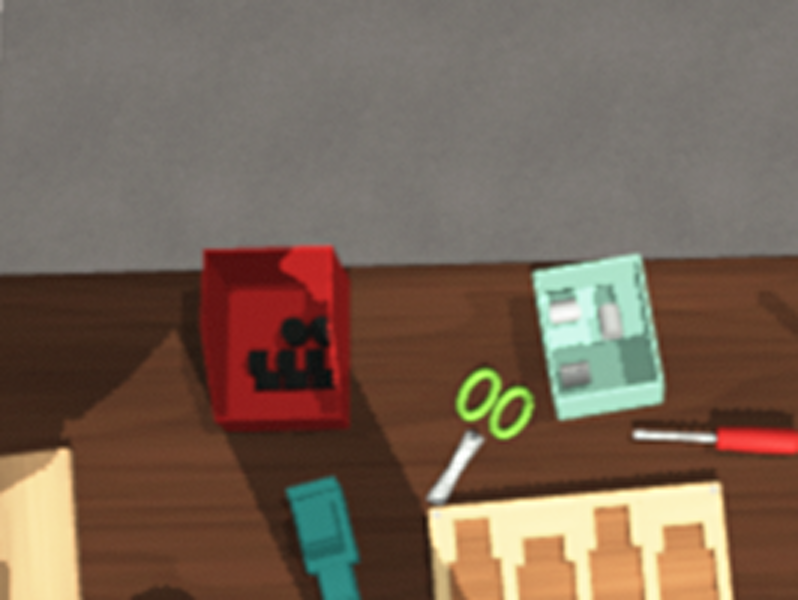

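```bash
python3 -c "
import cv2
im=cv2.imread('pics/top0.png')
cv2.imwrite('pics/top0c.png',cv2.resize(im[255:335,190:370],None,fx=4,fy=4,interpolation=2))
cv2.imwrite('pics/top0d.png',cv2.resize(im[180:340,360:520],None,fx=3.5,fy=3.5,interpolation=2))
im=cv2.imread('pics/scene0.png')
cv2.imwrite('pics/scene0c.png',cv2.resize(im[140:320,150:430],None,fx=2.8,fy=2.8,interpolation=2))
"
```

```text
(no output)
```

View pics/top0c.png

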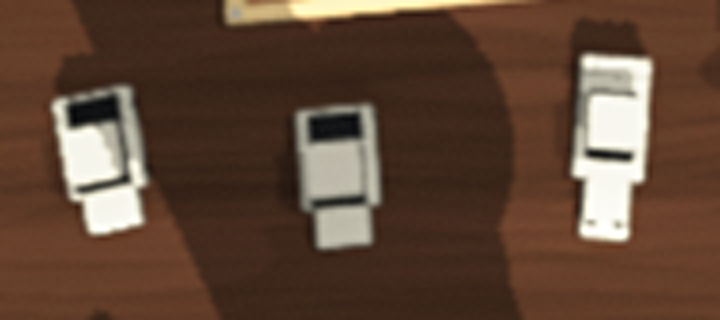

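View pics/top0d.png

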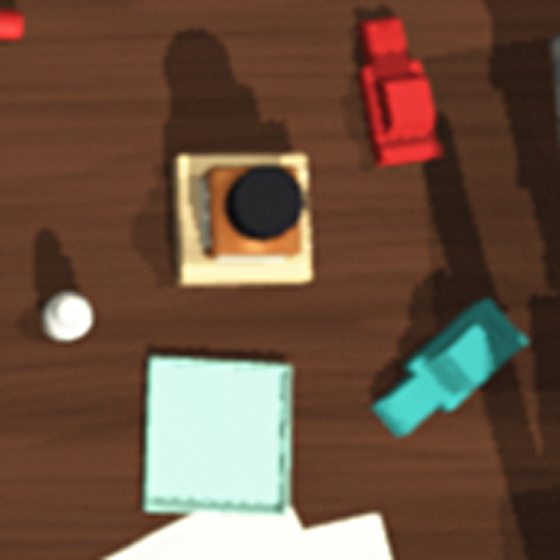

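View pics/scene0c.png

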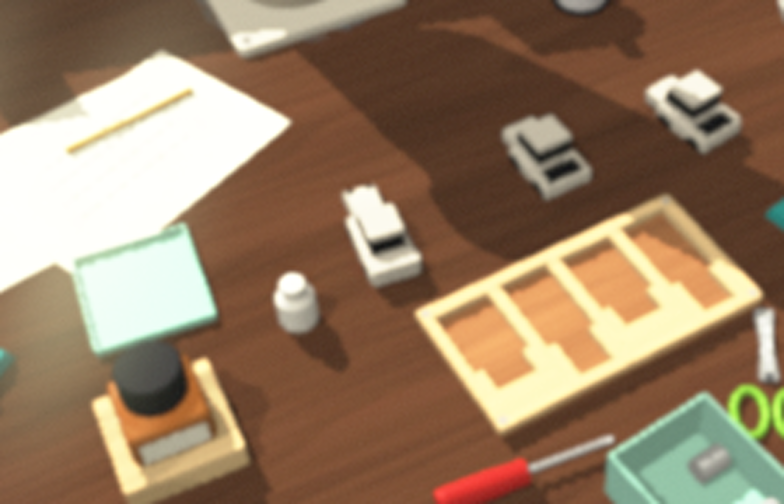

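View pics/wrist0.png

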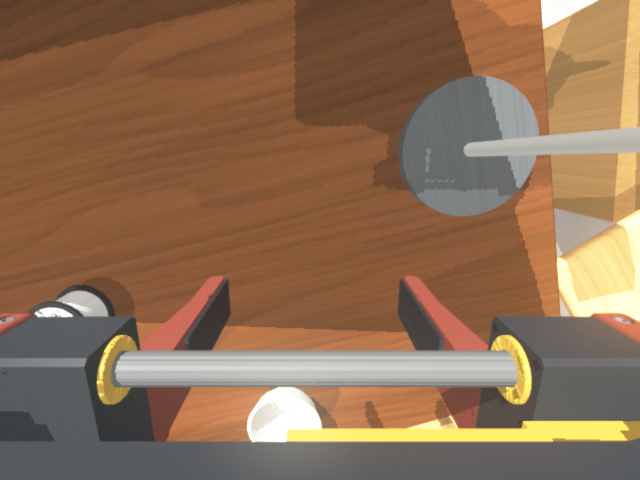

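```bash
cat > h.py <<'E'
import numpy as np, cv2, json, sys
from station import *
from scipy.spatial.transform import Rotation as R
from scipy.optimize import least_squares
def quat(yaw): # tool down, tool x along yaw direction in world
    m=np.array([[np.cos(yaw),np.sin(yaw),0],[np.sin(yaw),-np.cos(yaw),0],[0,0,-1]])
    q=R.from_matrix(m).as_quat(); return [q[3],q[0],q[1],q[2]]
def toolT():
    p=np.array(get_tcp_pos()); w,x,y,z=get_ee_rot()
    T=np.eye(4); T[:3,:3]=R.from_quat([x,y,z,w]).as_matrix(); T[:3,3]=p; return T
def shot(name,fn):
    i=camera_info(name); K=np.array(i["intrinsics"])
    T=toolT()@np.array(i["tool_from_camera"]) if name=="wrist" else np.array(i["T"])
    im=read_camera(name)
    cv2.imwrite(f"pics/{fn}.png",im[:,:,::-1]); np.savez(f"pics/{fn}.npz",K=K,T=T)
    return im,K,T
def load(fn):
    d=np.load(f"pics/{fn}.npz"); return cv2.imread(f"pics/{fn}.png")[:,:,::-1],d["K"],d["T"]
def proj(P,K,T):
    P=np.atleast_2d(P); c=(P-T[:3,3])@T[:3,:3]
    c=c*[1,-1,-1]; u=c@K.T; return u[:,:2]/u[:,2:]
def pix(uv,z,K,T):
    uv=np.atleast_2d(np.array(uv,float)); d=np.c_[uv,np.ones(len(uv))]@np.linalg.inv(K).T*[1,-1,-1]
    d=d@T[:3,:3].T; s=(z-T[2,3])/d[:,2]; return T[:3,3]+d*s[:,None]
def crop(fn,out,x0,y0,x1,y1,f,pts=None):
    im=cv2.imread(f"pics/{fn}.png")
    c=cv2.resize(im[y0:y1,x0:x1],None,fx=f,fy=f,interpolation=2)
    if pts is not None:
        for poly in pts:
            q=((np.array(poly)+.5-[x0,y0])*f).round().astype(int); cv2.polylines(c,[q.reshape(-1,1,2)],True,(255,0,255),1)
    for k in range(0,x1-x0,20):
        cv2.putText(c,str(x0+k),(int(k*f),10),0,.33,(0,255,255),1); cv2.line(c,(int(k*f),0),(int(k*f),4),(0,255,255),1)
    for k in range(20,y1-y0,20):
        cv2.putText(c,str(y0+k),(0,int(k*f)),0,.33,(0,255,255),1)
    cv2.imwrite(f"pics/{out}.png",c)
def outline(kind,g=0): # xy relative to the shell point, x to nose
    if kind=="coupe": a,b,c,w,n=-.048,.040,.084,.026,.017
    else: a,b,c,w,n=-.052,.024,.052,.029,.020
    return np.array([[a-g,-w-g],[b+g,-w-g],[b+g,-n-g],[c+g,-n-g],[c+g,n+g],[b+g,n+g],[b+g,w+g],[a-g,w+g]])
def place(o,p,z):
    c,s=np.cos(p[2]),np.sin(p[2])
    return np.c_[o@np.array([[c,s],[-s,c]])+p[:2],np.full(len(o),z)]
H=dict(coupe=.044,truck=.048); CW=dict(coupe=.018,truck=.020)
def sil(kind,p,K,T,shape,z0=0):
    m=np.zeros(shape,np.uint8)
    S=8
    o=outline(kind)
    parts=[]
    # convex parts: rear box, nose box ; cabin box (46 long at base; roof treated shorter)
    for idx in ([0,1,6,7],[2,3,4,5]):
        q=o[idx]; parts.append(np.r_[place(q,p,z0),place(q,p,z0+.018)])
    w=CW[kind]
    lo=np.array([[-.023,-w],[.023,-w],[.023,w],[-.023,w]])
    hi=lo*[.7,1]
    parts.append(np.r_[place(lo,p,z0+.018),place(hi,p,z0+H[kind])])
    for P in parts:
        h=cv2.convexHull(proj(P,K,T).astype(np.float32)).reshape(-1,2)
        cv2.fillConvexPoly(m,np.round((h)*2**4).astype(np.int32),255,cv2.LINE_AA,4)
    return m.astype(np.float32)/255
def white(im):
    hsv=cv2.cvtColor(np.ascontiguousarray(im),cv2.COLOR_RGB2HSV)
    return ((hsv[...,1]<70)&(hsv[...,2]>70)).astype(np.float32)
def fit(kind,p0,im,K,T,z0=0,mask=None):
    from scipy.optimize import minimize
    W=white(im) if mask is None else mask
    big=cv2.dilate(sil(kind,p0,K,T,W.shape,z0),np.ones((25,25)))
    W=cv2.GaussianBlur(W*(big>0),(0,0),1.2)
    f=lambda q:np.abs(cv2.GaussianBlur(sil(kind,[q[0]/100,q[1]/100,q[2]/10],K,T,W.shape,z0),(0,0),1.2)-W).sum()
    x=np.array([p0[0]*100,p0[1]*100,p0[2]*10])
    for st in (1.,.3,.1):
        r=minimize(f,x,method="Nelder-Mead",options=dict(initial_simplex=np.array([x,x+[st,0,0],x+[0,st,0],x+[0,0,st]]),xatol=.003,fatol=.1))
        x=r.x
    return np.array([x[0]/100,x[1]/100,x[2]/10]),r.fun/W.sum()
E
python3 - <<'E'
from h import *
i=camera_info("top");K,T=i["intrinsics"],i["T"]
im=cv2.imread("pics/top0.png")[:,:,::-1]
for k,uv in (("truck",(215,293)),("truck",(275,297)),("coupe",(343,286))):
    p=pix(uv,.03,K,T)[0]; print(k,p,fit(k,[p[0],p[1],np.pi+.0],im,K,T))
print("jig",pix([(243,208),(340,201),(345,252),(249,260)],.016,K,T))
print("lid",pix((435,237),.116,K,T),"tray",pix([(405,281),(443,283),(442,326),(401,325)],.01,K,T), "block", pix([(411,225),(448,224),(449,260),(412,261)],.03,K,T))
print("glue",pix((379,270),.04,K,T))
E
```

```text
truck [0.44787852 0.29859142 0.03      ] (array([0.44372712, 0.30085947, 3.3279694 ]), np.float64(0.1951977898482862))
truck [0.43186223 0.11968683 0.03      ] (array([0.42761835, 0.12313252, 3.21423893]), np.float64(0.21869313081429398))
coupe [ 0.45987973 -0.08373344  0.03      ] (array([ 0.46375043, -0.08324088,  3.03110831]), np.float64(0.060528924992985816))
jig [[ 0.70906862  0.21713881  0.016     ]
 [ 0.72407591 -0.0835537   0.016     ]
 [ 0.5641938  -0.09388228  0.016     ]
 [ 0.54649142  0.19889619  0.016     ]]
lid [[ 0.58723773 -0.34516955  0.116     ]] tray [[ 0.4720273  -0.2731413   0.01      ]
 [ 0.46330065 -0.38775868  0.01      ]
 [ 0.33504961 -0.37666599  0.01      ]
 [ 0.34078748 -0.25445945  0.01      ]] block [[ 0.64042839 -0.29638379  0.03      ]
 [ 0.64084673 -0.4089737   0.03      ]
 [ 0.53058077 -0.4048386   0.03      ]
 [ 0.53016128 -0.29353455  0.03      ]]
glue [[ 0.50431026 -0.1918767   0.04      ]]
```

```bash
python3 - <<'E'
from h import *
def look(o,yaw,z,fn):
    ty=np.array([np.sin(yaw),-np.cos(yaw)])
    xy=np.array(o)+.078*ty
    move_pose([xy[0],xy[1],z],quat(yaw)); print(fn,get_time(),get_joint_pos()[5]); return shot("wrist",fn)
look((.44,.30),np.pi/2+.18,.17,"t1")
look((.43,.12),np.pi/2+.07,.17,"t2")
look((.47,-.083),np.pi/2-.11,.17,"c1")
look((.635,.06),-np.pi/2-.05,.17,"jig")
E
python3 - <<'E'
from h import *
from glob import glob
for k,n,p0 in (("truck","t1",[.4437,.30086,3.328]),("truck","t2",[.4276,.1231,3.214]),("coupe","c1",[.4637,-.0832,3.031])):
    im,K,T=load(n); p,e=fit(k,p0,im,K,T); print(n,p.round(4),e)
    o=outline(k); u=[proj(place(o,p,.018),K,T),proj(place(o,p,0),K,T)]
    w=CW[k]; u.append(proj(place(np.array([[-.016,-w],[.016,-w],[.016,w],[-.016,w]]),p,H[k]),K,T))
    c=u[0].mean(0).astype(int); x0=max(0,c[0]-90);y0=max(0,c[1]-90)
    crop(n,n+"z",x0,y0,min(640,c[0]+90),min(480,c[1]+90),4 if 0 else 3.3,u)
E
```

```text
t1 1.8667 -1.2240259679615264
t2 2.6917 -1.4206976686101038
c1 3.625 -1.6473502340631085
jig 6.5 1.7134762718243366
t1 [0.4451 0.3019 3.3399] 0.22945675693835588
t2 [0.4288 0.1248 3.2081] 0.2594364553815071
c1 [ 0.4644 -0.0813  3.0426] 0.1149598916730678
```

```bash
python3 -c "
import cv2,numpy as np
a=[cv2.imread(f'pics/{n}z.png') for n in ('t1','t2','c1')]
print([x.shape for x in a])
cv2.imwrite('pics/m1.png',cv2.resize(np.hstack([cv2.resize(x,(590,590)) for x in a[:2]]),(800,400)))"
```

```text
[(594, 594, 3), (594, 594, 3), (594, 594, 3)]
```

View pics/t1z.png

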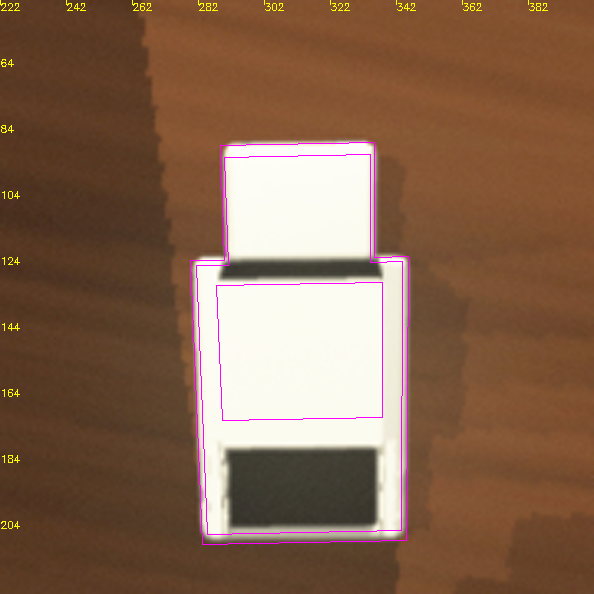

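View pics/t2z.png

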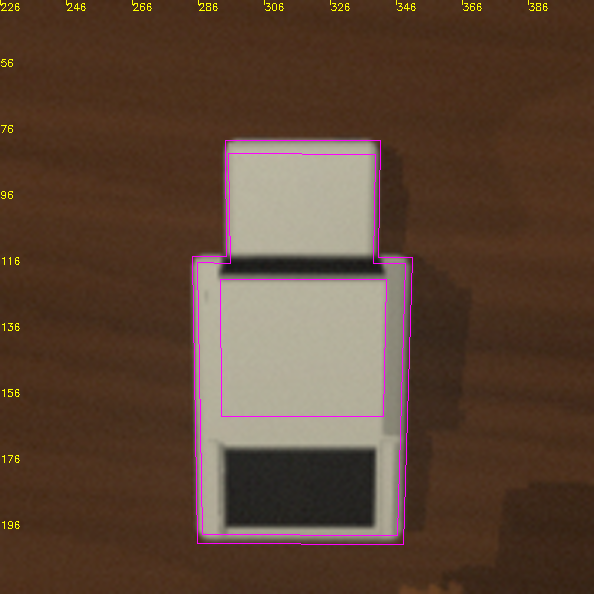

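View pics/c1z.png

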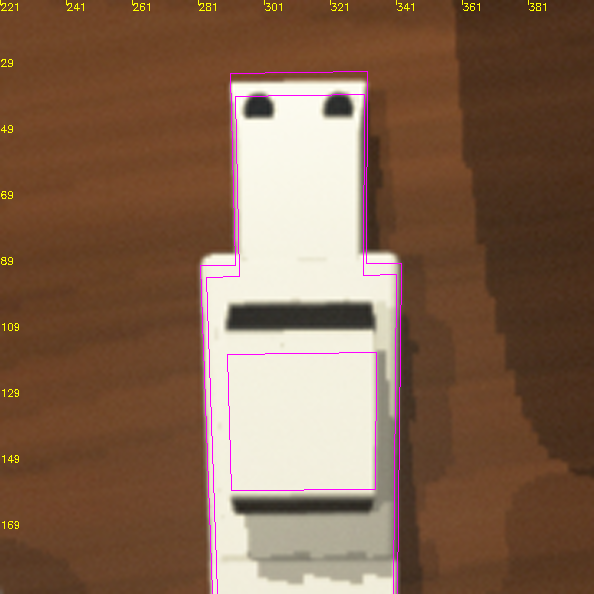

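View pics/jig.png

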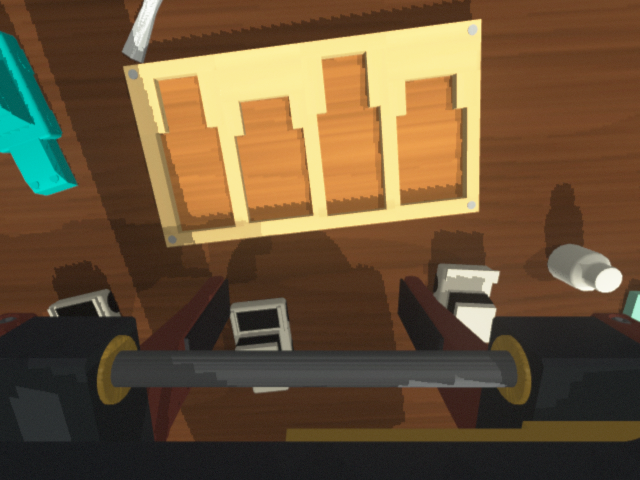

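```bash
python3 - <<'E'
from h import *
im,K,T=load("c1"); p=[ 0.4644,-0.0813,3.0426]; o=outline("coupe")
crop("c1","c1y",240,20,400,230,3,[proj(place(o,p,.018),K,T)])
crop("jig","jigz",110,10,490,250,2.1)
E
```

```text
(no output)
```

View pics/c1y.png

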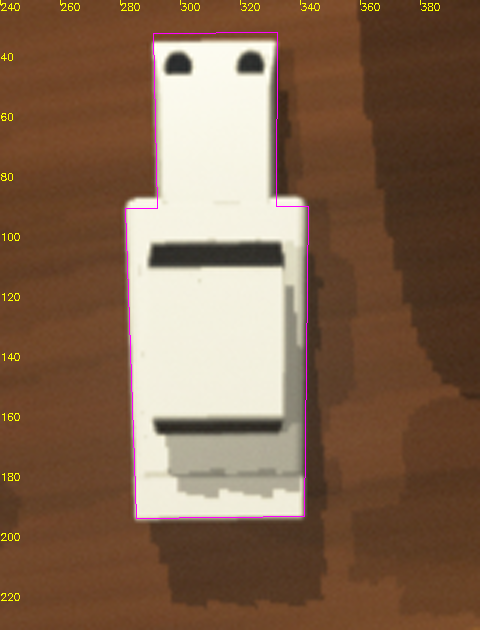

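View pics/jigz.png

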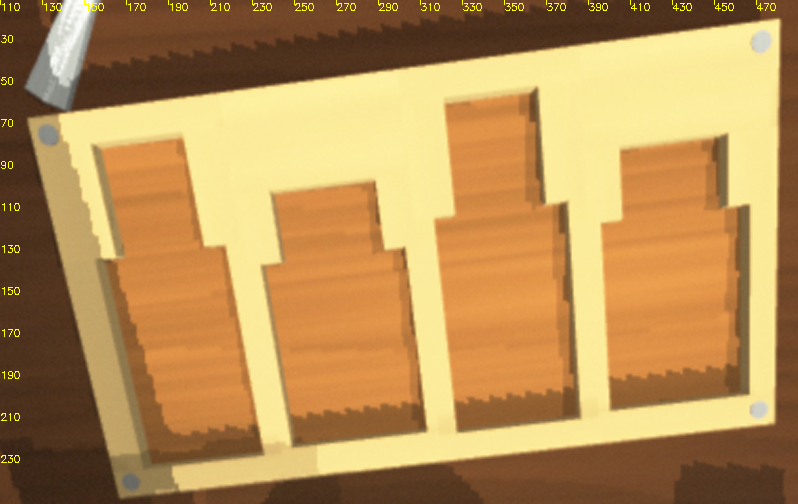

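```bash
cat > pk.py <<'E'
from h import *
PK={"c1":("coupe",[(263,455),(225,245),(203,248),(182,134),(93,146),(121,257),(97,261),(149,467)]),
"t1":("truck",[(426,430),(404,248),(384,251),(374,180),(271,192),(282,262),(262,265),(293,446)]),
"c2":("coupe",[(579,416),(566,201),(545,206),(536,88),(445,99),(454,215),(435,219),(457,432)]),
"t2":("truck",[(748,393),(748,205),(727,208),(727,134),(620,150),(621,220),(601,224),(610,411)])}
im,K,T=load("jig"); polys=[]
for n,(k,uv) in PK.items():
    uv=np.array(uv)/2.1+[110,10]-.5
    w=pix(uv,.016,K,T)[:,:2]; o=outline(k,.002)
    r=least_squares(lambda p:(place(o,p,0)[:,:2]-w).ravel(),[.63,.06,0])
    print(n,r.x.round(4)); rr=r.fun.reshape(-1,2); c,s=np.cos(r.x[2]),np.sin(r.x[2])
    print((-(rr@np.array([[c,-s],[s,c]]))*1000).round(1).tolist())
    polys.append(proj(place(o,r.x,.016),K,T))
crop("jig","jigf",110,10,490,250,2.1,polys)
E
python3 pk.py
python3 - <<'E'
from h import *
im,K,T=load("c1")
# shell length features at z=.018: tip, shoulder, tail, cabin strips along axis
o=pix([(312,34.5),(284,86.7),(336,86.2),(307,193.5),(311,101),(311,109),(311,160),(311,165)],.018,K,T)
p=np.array([ 0.4644,-0.0813,3.0426]); d=np.array([np.cos(p[2]),np.sin(p[2])])
print(((o[:,:2]-p[:2])@d*1000).round(1))
o=pix([(311,109),(311,160)],.044,K,T);print(((o[:,:2]-p[:2])@d*1000).round(1)); print(T[:3,3])
E
```

```text
c1 [0.6108 0.1703 0.071 ]
[[0.5, 1.4], [-0.4, 0.7], [-0.5, 1.2], [-0.4, 0.6], [-0.4, -0.4], [0.2, -1.6], [-0.2, -0.1], [1.2, -1.8]]
t1 [0.6217 0.0994 0.0656]
[[1.3, 0.5], [-0.4, 0.7], [-0.6, 0.2], [-0.6, 0.6], [-0.3, -0.4], [-0.0, -0.3], [-0.2, -0.6], [0.9, -0.7]]
c2 [0.6205 0.0273 0.0662]
[[1.5, 0.5], [0.1, 0.5], [-0.9, 0.3], [-0.6, 0.6], [-0.3, -0.9], [0.0, 0.2], [-0.6, -0.8], [0.7, -0.4]]
t2 [ 0.6311 -0.0442  0.0686]
[[1.2, 0.4], [-0.2, 0.5], [-0.3, 0.2], [-0.1, 0.0], [-0.9, -0.7], [0.2, 0.2], [-0.4, -0.5], [0.4, -0.2]]
[ 80.9  41.7  41.6 -49.4  30.1  23.7 -19.3 -23.7]
[ 20.9 -18.6]
[ 0.47459989 -0.08143581  0.33267039]
```

View pics/jigf.png

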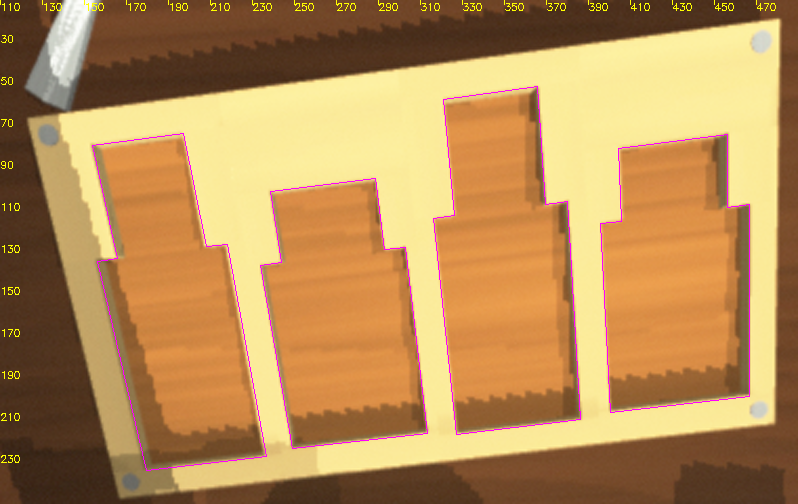

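```bash
cat >> h.py <<'E'
def look(o,yaw,z,fn):
    ty=np.array([np.sin(yaw),-np.cos(yaw)]); xy=np.array(o[:2])+.078*ty
    move_pose([xy[0],xy[1],z],quat(yaw)); return shot("wrist",fn)
def fitlook(kind,p0,yaw,fn,z=.17,z0=0):
    im,K,T=look(p0,yaw,z,fn); p,e=fit(kind,p0,im,K,T,z0); print(fn,"t",round(get_time(),2),p.round(4),round(e,3)); return p
E
python3 - <<'E'
from h import *
p=fitlook("truck",[.4288,.1248,3.208],3.208-np.pi/2,"t2b")
g=p[2]-np.pi/2
command_gripper(.75)
move_pose([p[0],p[1],.10],quat(g)); movel([p[0],p[1],.0235],v=.1)
command_gripper(0); print(get_grip_width(),get_ft_force())
command_gripper(.75); movel([p[0],p[1],.10],v=.2)
a=get_tcp_pos(); print(a)
q=fitlook("truck",p,g,"t2c"); d=q[:2]-a[:2]
print("err tool x",d@[np.cos(g),np.sin(g)],"tool y",d@[np.sin(g),-np.cos(g)])
E
```

```text
t2b t 9.23 [0.4288 0.1245 3.2098] 0.266
0.4549214354402262 [-0.97765622 -1.25274609  5.54533096]
[0.42871559 0.12446431 0.09987905]
t2c t 13.42 [0.4286 0.1254 3.209 ] 0.268
err tool x 0.0009666763896795267 tool y -8.444284912596109e-06
```

```bash
cat >> h.py <<'E'
YJ=.067
POCK=dict(c1=(.6108,.1713),t1=(.6217,.1004),c2=(.6205,.0283),t2=(.6311,-.0432))
def corr(p,g,ex=.00097): return np.array([p[0]-ex*np.cos(g),p[1]-ex*np.sin(g),p[2]])
def grab(kind,p0,fn):
    g=p0[2]-np.pi/2
    command_gripper(.75)
    p=fitlook(kind,p0,g,fn); g=p[2]-np.pi/2; p=corr(p,g)
    move_pose([p[0],p[1],.10],quat(g)); movel([p[0],p[1],.0235],v=.1)
    command_gripper(0); w=get_grip_width(); movel([p[0],p[1],.13],v=.15); print("grab",w,get_grip_width(),get_ft_force()); return p
def seat(xy,fn):
    g=YJ-np.pi/2
    move_pose([xy[0],xy[1],.12],quat(g)); print("w",get_grip_width(),"t",get_time())
    movel([xy[0],xy[1],.05],v=.1)
    r=movel([xy[0],xy[1],.0265],v=.02,until_force=6); print("contact",r,get_tcp_pos(),get_ft_force(),get_ft_torque(),get_grip_width())
E
python3 - <<'E'
from h import *
p=grab("truck",[.4286,.1254,3.209],"g1"); seat(POCK["t1"],"s1"); shot("scene","sc1"); shot("wrist","s1")
E
```

```text
g1 t 13.93 [0.4287 0.1256 3.2165] 0.275
grab 0.45327831409525654 0.45426362123568015 [-0.33659022 -0.71471626 -0.70406555]
w 0.45273842307652734 t 19.3
contact True [0.62169119 0.10002703 0.0388239 ] [ 1.32362736 -1.26104913 -0.00142228] [-0.31592378 -0.02979439  0.04603644] 0.4528861445958315
```

View pics/sc1.png

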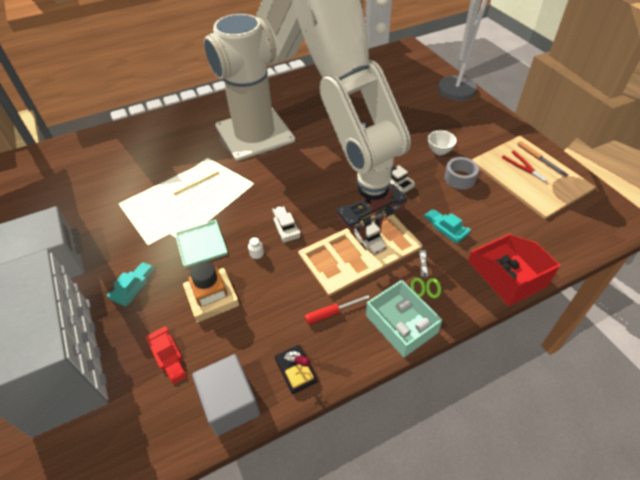

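View pics/s1.png

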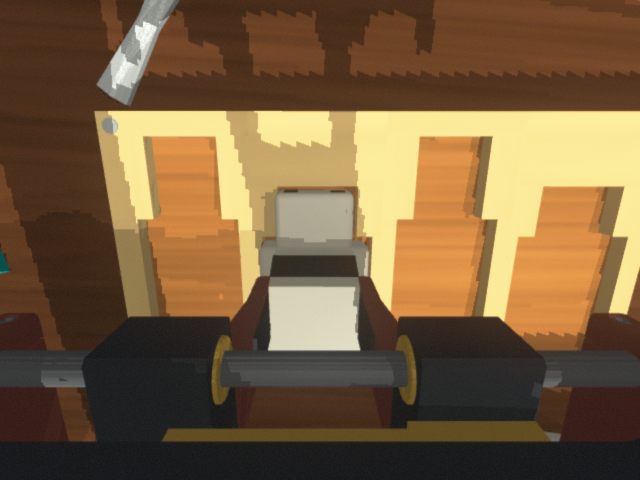

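```bash
python3 - <<'E'
from h import *
crop("s1","s1z",230,150,400,280,4.5)
E
```

```text
(no output)
```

View pics/s1z.png

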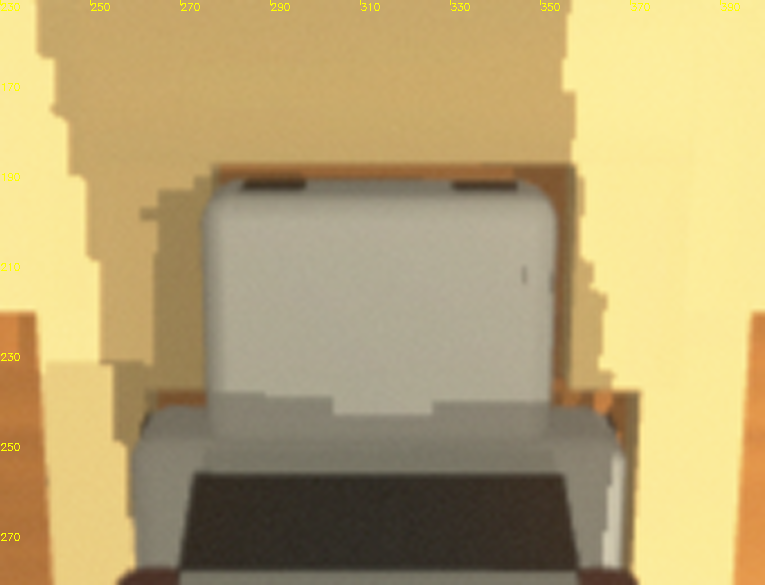

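```bash
python3 - <<'E'
from h import *
im,K,T=load("s1"); c=np.array([.62169,.10003]); g=YJ-np.pi/2
dx=np.array([np.cos(YJ),np.sin(YJ)]); 
def rel(uv,z):
    w=pix(uv,z,K,T)[:,:2]-c; return np.c_[w@dx,w@[-dx[1],dx[0]]]*1000
S=lambda x,y:(230+x/4.5-.5,150+y/4.5-.5)
print("pocket tipL,tipR,shR,shR-in", rel([S(213,165),S(575,165),S(638,392),S(570,392)],.016).round(1))
print("shell noseL,R, tip, shL,shR edge", rel([S(205,300),S(553,300),S(380,182),S(185,407),S(590,407),S(135,500),S(620,500)],.033).round(1))
print(get_tcp_pos(),get_ft_force())
E
```

```text
pocket tipL,tipR,shR,shR-in [[ 54.   21.1]
 [ 54.  -22.6]
 [ 25.7 -31.4]
 [ 25.7 -22.9]]
shell noseL,R, tip, shL,shR edge [[ 40.7  20.6]
 [ 40.7 -18.4]
 [ 53.9   1. ]
 [ 28.3  23.3]
 [ 28.3 -23.1]
 [ 17.1  29.5]
 [ 17.1 -27. ]]
[0.62151221 0.10004551 0.03880619] [ 2.04683489 -2.32463178 -0.54285237]
```

```bash
python3 - <<'E'
from h import *
x,y=.6217-.0001,.0986
movel([x,y,.043],v=.05); print(get_ft_force()); 
r=movel([x,y,.0265],v=.02,until_force=6); print("contact",r,get_tcp_pos(),get_ft_force(),get_ft_torque(),get_grip_width(),get_time()); shot("wrist","s2"); crop("s2","s2z",230,150,400,280,4.5)
E
```

```text
[-0.47529957 -0.85217398 -0.75559706]
contact True [0.62137695 0.09865903 0.02971173] [-0.40449253 -0.149308    4.28570505] [-0.06830336  0.12599187 -0.02632726] 0.4519249768897439 21.8
```

View pics/s2z.png

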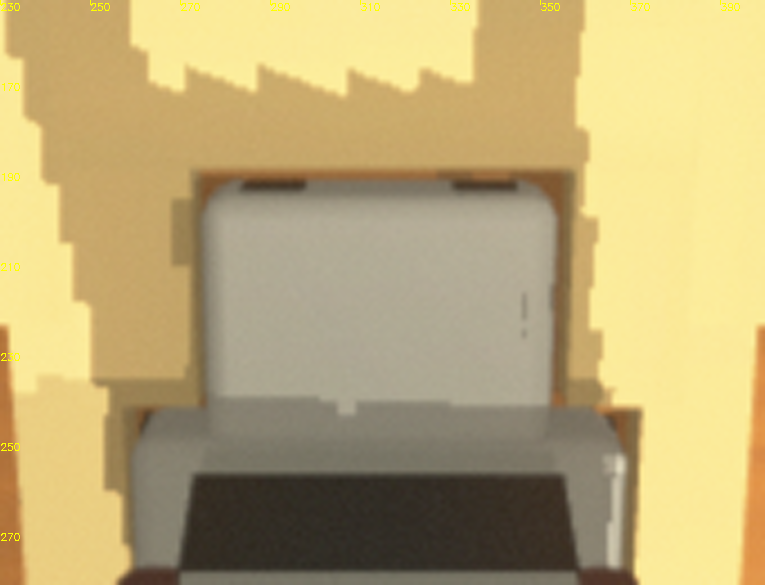

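```bash
cat >> h.py <<'E'
POCK=dict(c1=(.6108,.1691),t1=(.6217,.0982),c2=(.6203,.0261),t2=(.6309,-.0454))
E
python3 - <<'E'
from h import *
command_gripper(.65); x,y,z=get_tcp_pos(); movel([x,y,.13],v=.15)
shot("top","tp1"); crop("tp1","tp1z",190,190,390,340,4)
p=grab("truck",[.4451,.3019,3.340],"g2"); seat(POCK["t2"],"s3");  shot("wrist","s3"); crop("s3","s3z",230,150,400,280,4.5)
E
```

```text
g2 t 26.09 [0.4452 0.3021 3.3249] 0.242
grab 0.4514700627426664 0.4520841633251657 [-0.45209236  0.31728112 -1.04976775]
w 0.45589712917222286 t 31.1083
contact True [ 0.63071137 -0.04536897  0.02979912] [-0.61047611 -0.29463118  4.71811675] [0.06814878 0.19846905 0.0164343 ] 0.45189910535472066
```

View pics/tp1z.png

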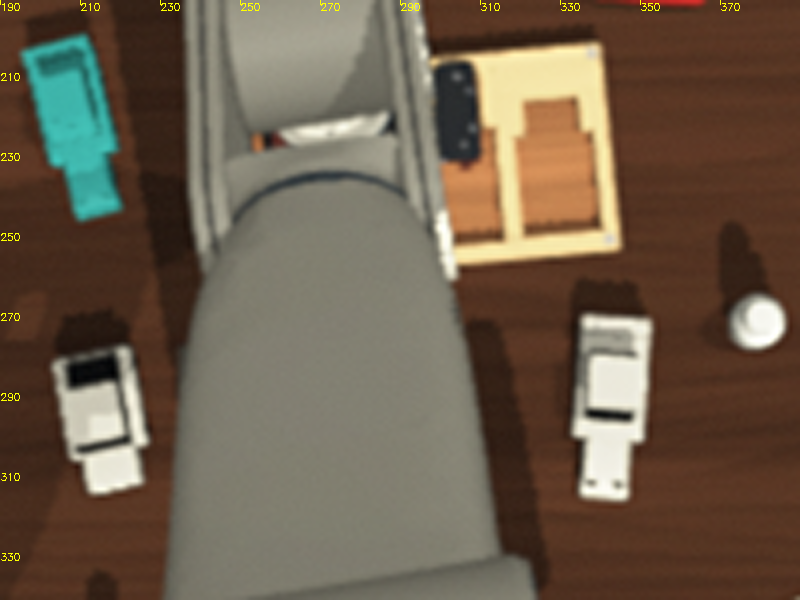

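View pics/s3z.png

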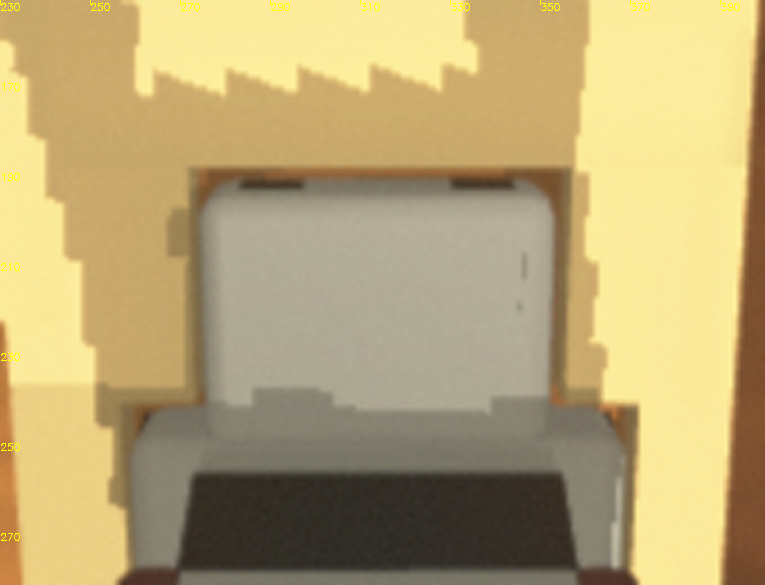

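Second pick-up is home at (0.6307, -0.0454). The coupe goes next.

```bash
python3 - <<'E'
from h import *
command_gripper(.65); x,y,z=get_tcp_pos(); movel([x,y,.13],v=.15)
p=grab("coupe",[.4644,-.0813,3.0426],"g3"); seat(POCK["c2"],"s4");  shot("wrist","s4"); crop("s4","s4z",210,100,410,280,4)
E
```

```text
g3 t 37.27 [ 0.4643 -0.0814  3.0428] 0.109
grab 0.4083474424032816 0.4021974034515055 [ 0.25385343 -0.2856601   0.43456716]
w 0.4113924793742409 t 42.825
contact True [0.61916674 0.02605691 0.03743485] [0.42739673 0.11492138 0.23052187] [-0.0414224   0.19053152  0.01534173] 0.408117561124975
```

View pics/s4z.png

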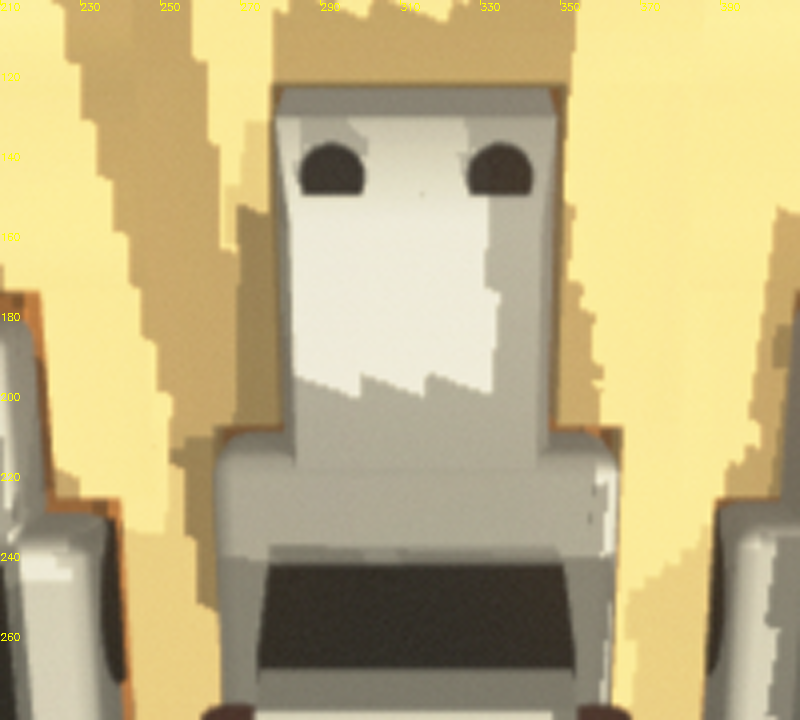

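```bash
python3 - <<'E'
from h import *
x,y=.6183,.0260
movel([x,y,.043],v=.05); print(get_ft_force()); 
r=movel([x,y,.0265],v=.02,until_force=6); print("contact",r,get_tcp_pos(),get_ft_force(),get_ft_torque(),get_grip_width(),get_time()); shot("wrist","s5"); crop("s5","s5z",210,100,410,280,4)
E
```

```text
[ 0.73057023  0.58837111 -0.96860103]
contact True [0.6185366  0.02603399 0.02957709] [-0.51932839  0.80319985  4.24712603] [-0.02456937  0.28456877  0.05637389] 0.4077541538729367 45.3167
```

View pics/s5z.png

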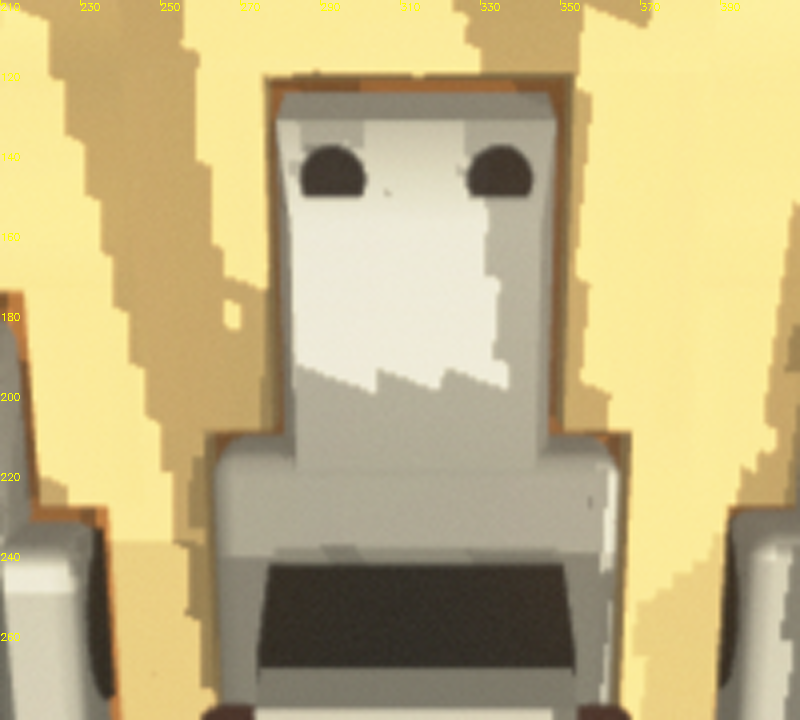

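```bash
python3 - <<'E'
from h import *
command_gripper(.62); x,y,z=get_tcp_pos(); movel([x,y,.15],v=.15)
look((.62,.04),YJ-np.pi/2,.2,"jv"); crop("jv","jvz",130,20,530,260,2); print(get_time())
look((.587,-.345),-2.03,.24,"lid"); print(get_time(),get_joint_pos())
E
```

```text
47.3333
48.6917 [-5.58514439e-01  3.72474175e-01  1.66568098e+00  3.28249012e-04
  1.10427347e+00  1.46962127e+00]
```

View pics/jvz.png

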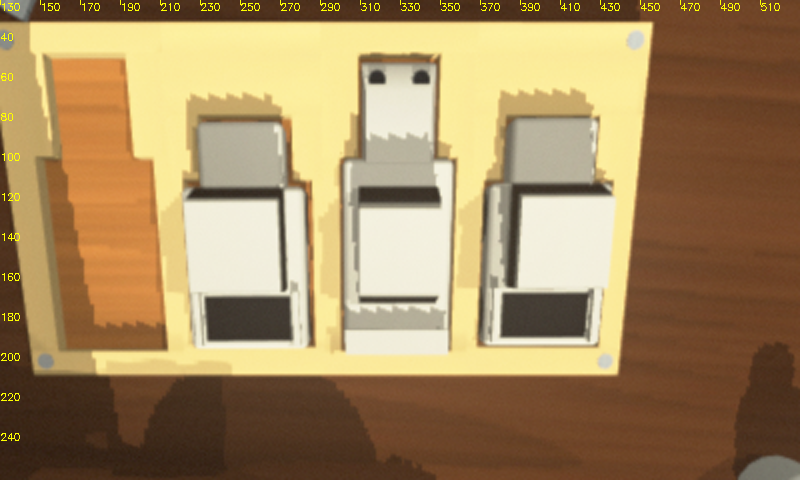

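View pics/lid.png

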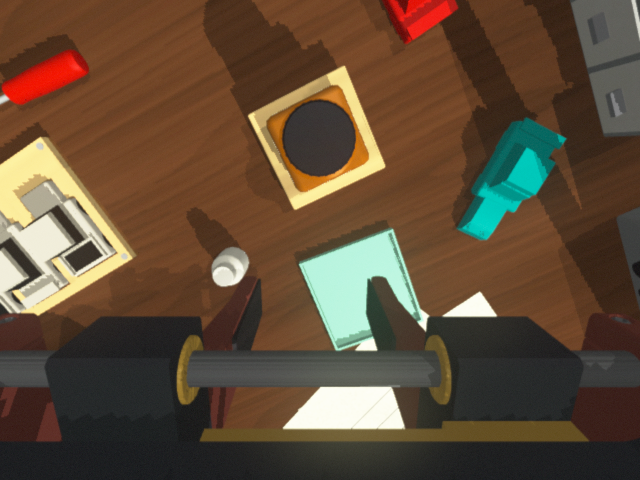

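```bash
python3 - <<'E'
from h import *
im,K,T=load("jv"); u=[]
for k,n in (("truck","t1"),("coupe","c2"),("truck","t2")):
    p0=[*POCK[n],YJ]
    hsv=cv2.cvtColor(np.ascontiguousarray(im),cv2.COLOR_RGB2HSV)
    p,e=fit(k,p0,im,K,T,.006); print(n,p.round(4),e, p0)
    u.append(proj(place(outline(k),p,.024),K,T))
crop("jv","jvf",130,20,530,260,2,u)
im,K,T=load("lid"); g=im.max(2); m=(g<75).astype(np.uint8); m[:, :270]=0;m[:,370:]=0;m[:90]=0;m[185:]=0
n,l,s,c=cv2.connectedComponentsWithStats(m); i=1+s[1:,4].argmax(); print(s[i],c[i]); print(pix([c[i]],.116,K,T),T[:3,3])
ct=max(cv2.findContours((l==i).astype(np.uint8),0,1)[0],key=len); print(cv2.fitEllipse(ct))
crop("lid","lidz",240,60,400,220,3.7)
E
```

```text
t1 [0.6193 0.1001 0.0877] 0.2583994902454149 [0.6217, 0.0982, 0.067]
c2 [0.6183 0.0273 0.0664] 0.1114696074512531 [0.6203, 0.0261, 0.067]
t2 [ 0.6306 -0.0447  0.0739] 0.26624329696998567 [0.6309, -0.0454, 0.067]
[ 283  100   72   76 4282] [318.34960299 137.39234003]
[[ 0.58951645 -0.34820316  0.116     ]] [ 0.58317515 -0.34106625  0.40225331]
((318.3583984375, 137.39498901367188), (71.3296890258789, 74.587890625), 3.600242853164673)
```

View pics/lidz.png

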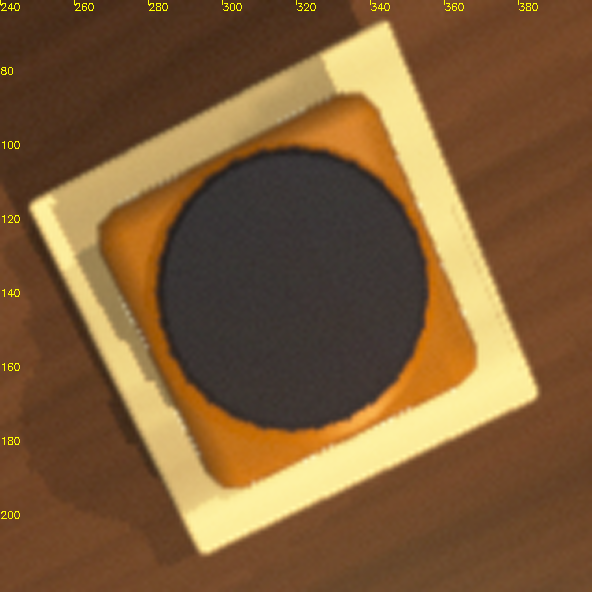

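View pics/jvf.png

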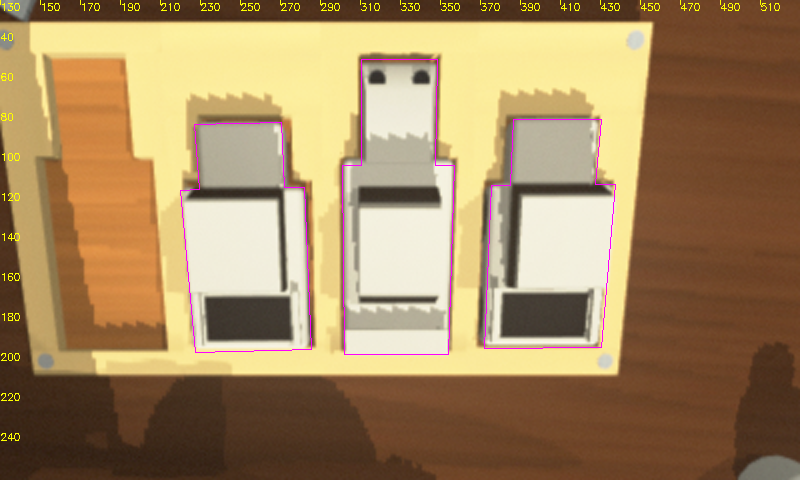

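```bash
python3 - <<'E'
from h import *
look((.61,.1),YJ-np.pi/2,.10,"j1"); look((.61,.027),YJ-np.pi/2,.10,"j2"); print(get_time())
crop("j1","j1z",200,20,420,260,2.4);crop("j2","j2z",200,10,430,260,2.4)
import cv2,numpy as np
a=cv2.imread("pics/j1z.png");b=cv2.imread("pics/j2z.png");h=min(a.shape[0],b.shape[0]);cv2.imwrite("pics/jj.png",cv2.resize(np.hstack([a[:h],b[:h]]),(800,int(800*h/(a.shape[1]+b.shape[1])))))
E
```

```text
50.7667
```

View pics/jj.png

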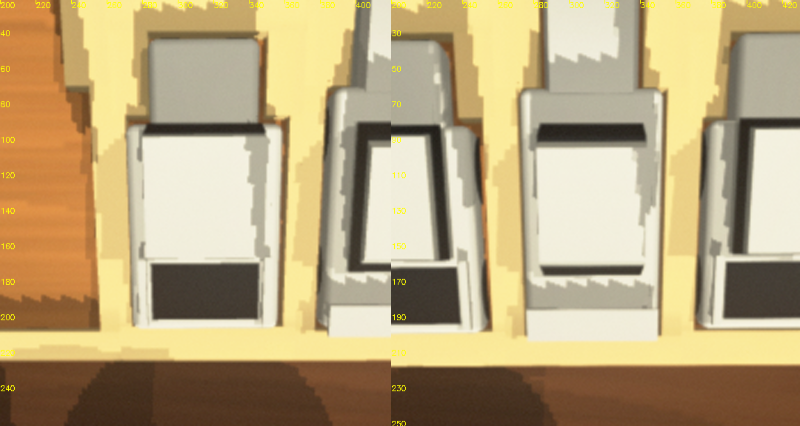

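```bash
python3 - <<'E'
from h import *
move_pose([.45,-.25,.25],quat(-2.0))
shot("scene","sc2"); crop("sc2","sc2z",290,200,430,300,5.6); shot("top","tp2"); crop("tp2","tp2z",235,190,355,270,6.5)
E
```

```text
(no output)
```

View pics/sc2z.png

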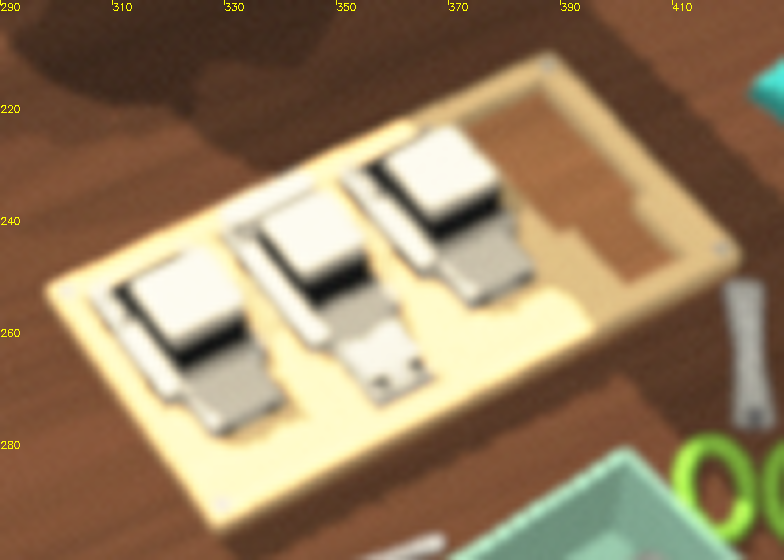

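View pics/tp2z.png

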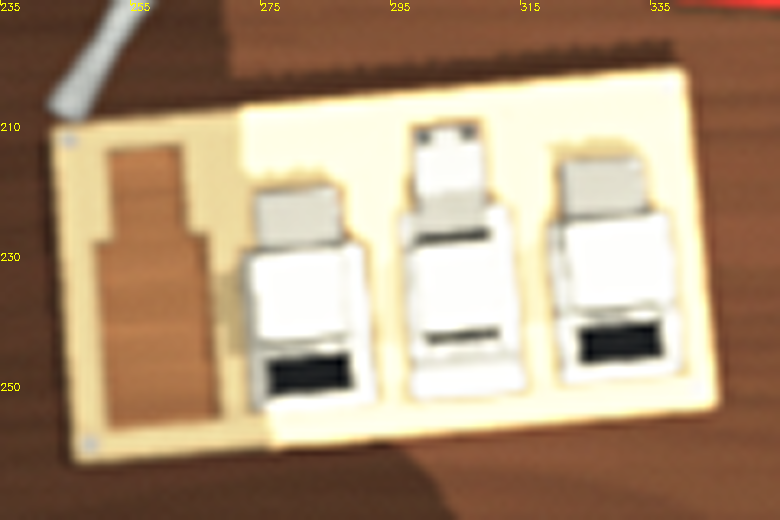

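```bash
python3 - <<'E'
from h import *
command_gripper(0); g=YJ-np.pi/2; d=np.array([np.cos(YJ),np.sin(YJ)])
c=np.array([.6186,.026])
for s in (-.039,.062):
    x,y=c+s*d
    move_pose([x,y,.09],quat(g)); movel([x,y,.045],v=.1)
    r=movel([x,y,.012],v=.02,until_force=4); print(s,r,get_tcp_pos(),get_ft_force(),get_time())
    movel([x,y,.09],v=.15)
E
```

```text
-0.039 True [0.57959762 0.02339415 0.02434205] [-1.17847646  0.29160896  6.20165909] 55.9333
0.062 True [0.68040733 0.03015472 0.02442442] [-1.68807171 -0.48062392  5.97741959] 58.6417
```

```bash
python3 - <<'E'
from h import *
command_gripper(1.0); g=-2.03; p=[.589,-.349]
move_pose([*p,.15],quat(g)); r=movel([*p,.087],v=.08,until_force=5); print(r,get_tcp_pos(),get_ft_force())
command_gripper(0); print(get_grip_width(),get_ft_force(),get_ft_torque(),get_tcp_pos(),get_joint_pos(),get_time())
E
```

```text
False [ 0.5893431  -0.34925948  0.0874019 ] [ 0.11250662 -1.22457131  0.20930606]
0.6724113759071055 [-1.39533888 -0.37458338  1.63649526] [-0.13501831  0.30683669  0.01215028] [ 0.58901201 -0.3492904   0.08730614] [-5.52512235e-01  6.66946435e-01  1.56194697e+00 -3.65211007e-04
  9.12282132e-01  1.47766011e+00] 63.5667
```

```bash
python3 - <<'E'
from h import *
q=np.array(get_joint_pos()); t=q.copy(); t[5]-=.52
movej(list(t)); print(get_joint_pos()[5]-q[5],get_ft_force(),get_ft_torque(),get_tcp_pos(),get_grip_width(),get_time())
wait(.3); print(get_joint_pos()[5]-q[5],get_ft_force(),get_ft_torque(),get_tcp_pos(),get_grip_width(),get_time())
shot("scene","sc3"); crop("sc3","sc3z",150,220,290,330,5)
E
```

```text
-0.5204741805442806 [-0.30331859  0.52600779  5.49011991] [0.04035838 0.22071267 0.01960734] [ 0.5899087  -0.34964381  0.0885167 ] 0.6753046211638833 64.1333
-0.5203207959949983 [0.16268844 0.09759126 5.89771801] [0.05426491 0.19993953 0.03995941] [ 0.58991444 -0.34963499  0.08850994] 0.6765489283041115 64.4333
```

View pics/sc3z.png

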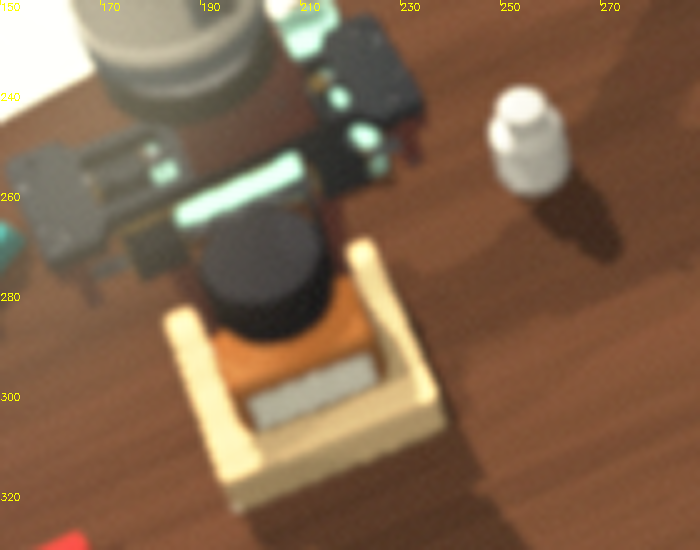

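```bash
python3 - <<'E'
from h import *
p=get_tcp_pos(); movel([p[0],p[1],p[2]+.0008],v=.02); print(get_tcp_pos(),get_ft_force())
q=np.array(get_joint_pos()); q0=1.47766
for tot in (1.5,2.3,2.45,2.52,2.58):
    q[5]=q0-tot; movej(list(q)); print(tot,get_ft_force().round(2),get_ft_torque().round(3),get_tcp_pos().round(4),round(get_grip_width(),3),get_time())
E
```

```text
[ 0.5898233  -0.34949185  0.08909062] [ 0.18808871 -0.62781967 -1.18549098]
1.5 [-0.11  0.18 -1.17] [-0.101  0.169 -0.01 ] [ 0.5897 -0.3494  0.0888] 0.676 65.675
2.3 [-0.8   0.77 -1.02] [ 0.077  0.182 -0.009] [ 0.5896 -0.3493  0.089 ] 0.68 66.4583
2.45 [-1.46  0.42 -0.88] [0.08  0.279 0.029] [ 0.5895 -0.3494  0.0889] 0.678 66.725
2.52 [-2.25  0.35 -0.48] [0.041 0.351 0.076] [ 0.5895 -0.3495  0.089 ] 0.678 66.975
2.58 [-2.68  0.1  -1.36] [ 0.049  0.416 -0.02 ] [ 0.5896 -0.3495  0.089 ] 0.678 67.225
```

```bash
python3 - <<'E'
from h import *
p=get_tcp_pos(); r=movel([p[0],p[1],p[2]+.03],v=.03,until_force=8); print(r,get_tcp_pos(),get_ft_force(),get_ft_torque(),get_grip_width())
shot("scene","sc4"); crop("sc4","sc4z",150,180,290,330,4)
E
```

```text
False [ 0.58944534 -0.34937711  0.11871806] [ 0.55257374  0.14881577 -0.37602727] [-0.06138001 -0.00560345 -0.04676527] 0.6758910168432448
```

View pics/sc4z.png

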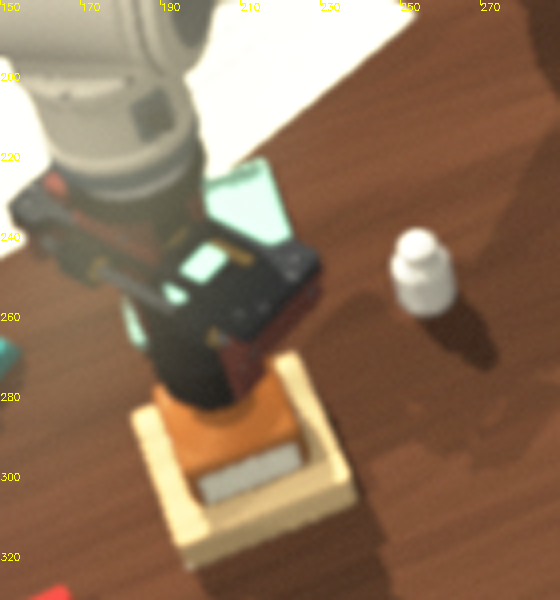

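```bash
python3 - <<'E'
from h import *
_,K,T=load("lid"); w=pix([(299,262),(393,230),(419,319),(338,349)],.01,K,T); print(w.round(4),w.mean(0))
p=get_tcp_pos(); movel([p[0],p[1],.16],v=.15)
t=np.array([.403,-.324])
move_pose([*t,.10],quat(-.13)); print(get_grip_width(),get_ft_force(),get_time())
r=movel([*t,.03],v=.1); r=movel([*t,.003],v=.02,until_force=4); print(r,get_tcp_pos(),get_ft_force(),get_grip_width())
shot("wrist","tr1")
E
```

```text
[[ 0.4719 -0.2659  0.01  ]
 [ 0.4583 -0.3842  0.01  ]
 [ 0.3353 -0.3689  0.01  ]
 [ 0.3416 -0.2573  0.01  ]] [ 0.40176742 -0.31907557  0.01      ]
0.6794903330412481 [ 0.25925581 -0.78768268 -1.00596043] 69.6583
True [ 0.40291818 -0.32395648  0.00799656] [-0.48251493 -0.47111445  4.9339644 ] 0.681047322324788
```

View pics/tr1.png

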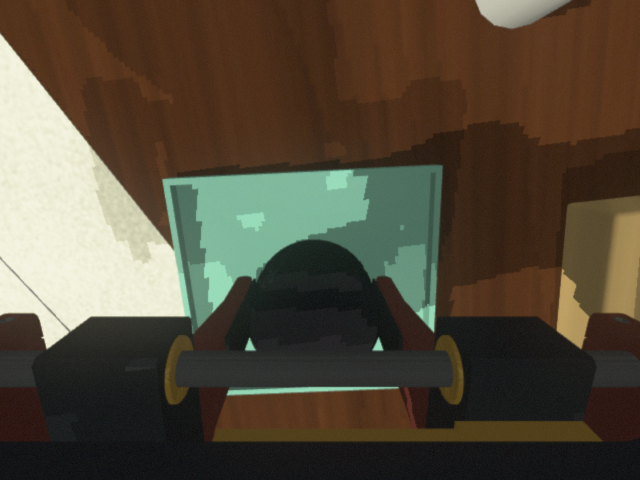

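Contact came at the expected 8 mm, with the lid inside the tray. I'll release it and check everything.

```bash
python3 - <<'E'
from h import *
command_gripper(.84); p=get_tcp_pos(); movel([p[0],p[1],.15],v=.1)
look((.4,-.322),-.13,.2,"tr2")
move_pose([.40,-.02,.35],quat(-1.2)); shot("scene","sc5"); crop("sc5","sc5z",150,170,430,320,2.8)
shot("top","tp3"); crop("tp3","tp3z",190,180,460,340,2.9); print(get_time())
E
```

```text
75.8
```

View pics/tr2.png

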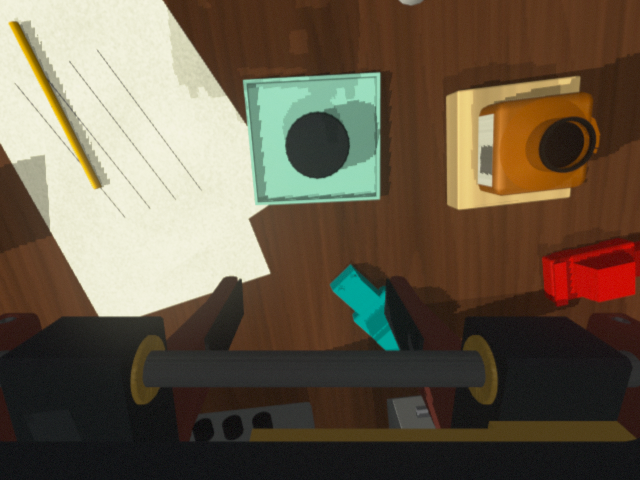

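View pics/sc5z.png

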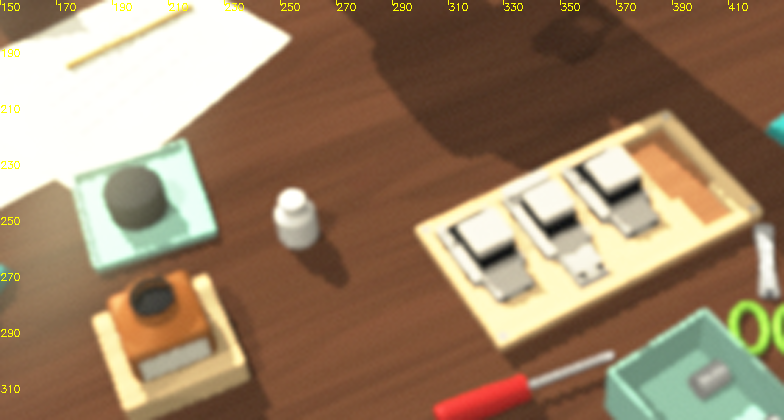

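View pics/tp3z.png

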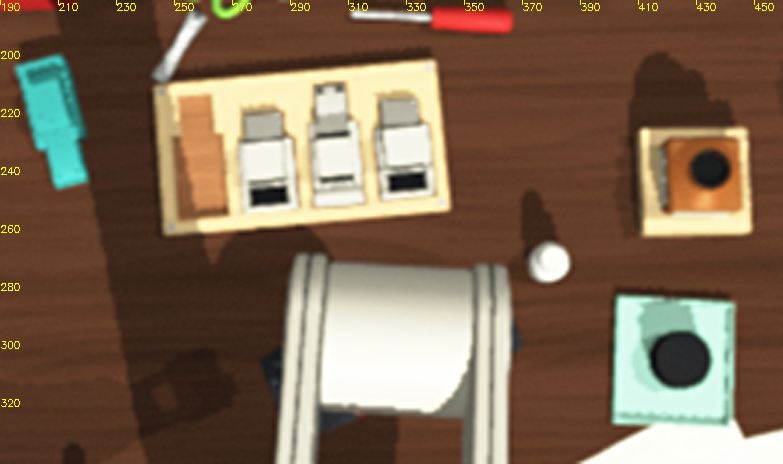

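```bash
python3 - <<'E'
from station import *
job_done(); print(get_time())
E
```

```text
the job is handed in; nothing more can be done
the job is handed in; nothing more can be done
```

All three shells on the bench (two pick-ups and one coupe) are seated in pockets of their own shape. The jar is open, and its lid lies flat in the shallow mint-green tray. I handed the job in at about 76 s. It gave no verdict, and the red and turquoise look-alikes were not touched.

**Pick-ups:** both came to rest at the height expected for a fully seated shell. The first caught on the pocket rim and went home after a sideways correction of about 1.5 mm.

**Coupe:** it also caught at first and went home after moving back about 2 mm. One close picture seemed to show its tail over the rim. Touching it near the tail and near the nose gave 24.3 and 24.4 mm, so it sits level.

**Lid:** it broke loose on a 0.52 rad twist and sprang up. I turned it on to 2.58 rad, just short of the 2.6 rad stop, so no hard stop was felt, and it lifted off freely. It touched the tray floor at the expected height.

**Last pictures:** the three shells are in the jig, the lid is flat inside the tray (top view, about pixel 424, 305) and the jar is open. The gripper is clear of everything. The tools and glue pot in those crops look unmoved. I did not recheck the tape and bowl.

**What disagreed:**
- The cameras differed from the arm's reading by 1 to 1.5 mm sideways.
- An automatic outline check of the first pick-up was about 2 mm and 0.02 rad off. I put that down to pale wood in its mask, because the close-up showed the shell inside the pocket edges.
- The pick-ups got no touch check for level.

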